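Show the strainer to the hygiene camera

TASK

Lift the lid off the gold-coloured pot by its knob and lay it flat in the middle of the round wooden board, then lift the strainer out of the pot by its black bar handle and carry it to the inspection camera. There hold it in the air right above the orange disc, its middle level with the lens, handle bar across the camera's line of sight and the strainer tipped about 30 degrees so that its underside turns towards the lens, and finish while holding it still like that. Drop nothing, and leave the pot and all other things where they stand.

Things in the scene. Friction and masses are not known exactly. Their poses are not given: they have to be found in the camera images.
- lid: Gold-coloured round pot lid, 216 mm across, about 0.26 kg, origin at the centre of its underside, z up. A 192 mm wide, 6 mm deep plug under it sits loosely in the pot's mouth; its flange rests on the pot's rim. Black upright cylindrical knob on top, 32 mm across, from 22 to 56 mm above the origin. Starts on the pot, not locked.
- lid_knob (a point): Point on the axis of the lid's knob, 42 mm above the underside of the lid and 14 mm below the knob's top: a good height to grip it.
- board: Round pale wooden board lying on the table, fixed, 250 mm across, 18 mm thick, origin at the centre of its underside; the lid goes on it. It and the pot may have changed sides.
- pot: Gold-coloured open pot, 210 mm across, 125 mm high, wall 4 mm, floor 6 mm, on a black trivet 12 mm thick. Origin at the centre of its underside, z up. Two black loop handles at its +y and -y sides reach 142 mm from the axis at 98 mm height. Loose, 1.1 kg; it must stay where it is, upright.
- strainer: Round steel strainer standing on the pot's floor, hidden under the lid at the start. 60 mm deep, 140 mm across its flat perforated bottom, 170 mm across the open mouth. Origin at the centre of its underside, z up out of the mouth. A black bar handle bridges the mouth along the strainer's x axis. About 0.22 kg. The same either way round (half turn about z).
- strainer_bar (a point): Centre of the strainer's straight black bar handle: 80 mm long (along x), 12 mm wide (along y), 16 mm high. It lies 102 mm above the strainer's underside, 42 mm above its mouth and, in the pot, 17 mm below the pot's rim; thin legs slope from its ends to the mouth. Axes as the strainer's.
- strainer_mid (a point): Middle of the strainer's bowl, on its axis 30 mm above its underside; axes as the strainer's.
- lens (a point): Centre of the lens front of the inspection camera, a white box with a black lens on a post at the far side of the table, on a fixed stand. It looks level along its own -x axis, roughly towards the robot. Its height (200 to 260 mm above the table), place and direction change from run to run.
- view_spot (a point): The spot in the air where the strainer's middle belongs: 200 mm straight in front of the lens and level with it, right above the centre of the orange disc (90 mm across, 7 mm high, at the end of the stand's narrow foot strip). Its x axis points to the lens, z up.
- station: The camera's stand: grey foot plate 90 x 140 mm with a steel post up to 312 mm, a flat strip 6 mm high running 225 mm forward (along its -x) and the orange disc at its end, 230 mm from the origin. Fixed. The camera body is about 100 x 70 x 55 mm around the stand's origin.
- dessert0: Dessert cup, orange, white lid, 74 mm across, 52 mm high, on an aluminium tray at one side; leave alone. Origin at the underside.
- dessert1: Dessert cup, yellow, same size, on the tray; leave alone.
- jar: Amber glass jar, 60 mm across, 85 mm high, standing in the middle near the robot; leave alone. Origin at the underside.
- bottle: Green bottle, 64 mm across, 130 mm high, at the back left; leave alone. Origin at the underside.
- mug: Blue mug, 80 mm across, 90 mm high, at the back right; leave alone. Origin at the underside.
- measure: White plastic measuring cup, 76 mm across, 85 mm high, at the right; leave alone. Origin at the underside.
Not all that is in view belongs to the job. There is more than one size of the lid; the job needs the middle-sized.

How it is judged (in metres and radians):
On the way, in this order (a step that is already met when the one before it is completed fails the run):
1. the lid lies flat in the middle of the wooden board, let go (horizontal distance between lid and board below 0.045 m and angle between lid's own z axis and vertical below 0.08 rad and z of lid in the frame of board between 0.012 and 0.024 m and contact force between lid and the fingers below 0.1 N and linear speed of lid below 0.03 m/s), for 0.2 s.
2. the strainer is out of the pot, in the gripper (z of strainer in the frame of pot above 0.04 m and contact force between strainer and the fingers above 0.5 N), for 0.2 s.
At the end, for the whole second after the job is handed in: Strainer held still in the gripper: middle within 30 mm each way of the spot, tipped 20 to 40 degrees, underside to the lens, bar across the view within about 20 degrees. Lid released, flat, within 45 mm of the board's middle. Pot upright, moved under 30 mm; bystanders under 40 mm (all of step 1 and x of strainer_mid in the frame of view_spot between -0.03 and 0.03 m and y of strainer_mid in the frame of view_spot between -0.03 and 0.03 m and z of strainer_mid in the frame of view_spot between -0.03 and 0.03 m and angle between strainer's own z axis and vertical between 0.349 and 0.698 rad and x of lens in the frame of strainer_mid between -0.075 and 0.075 m and z of lens in the frame of strainer_mid below -0.04 m and contact force between strainer and the fingers above 1 N and contact force between strainer and pot below 0.1 N and contact force between strainer and station below 0.1 N and linear speed of strainer below 0.03 m/s and angular speed of strainer below 0.2 rad/s and distance of pot from where it was at the start of the episode below 0.03 m and angle between pot's own z axis and vertical below 0.08 rad and distance of each of dessert0, dessert1, jar, bottle, mug, measure from where it was at the start of the episode below 0.04 m); the arm keeps its last pose, push and grip.
It fails at once if the pot is shifted by 30 mm or tipped (distance of pot from where it was at the start of the episode above 0.03 m or angle between pot's own z axis and vertical above 0.15 rad).
It fails at once if a bystander is disturbed (moved more than 40 mm) (distance of any of dessert0, dessert1, jar, bottle, mug, measure from where it was at the start of the episode above 0.04 m).
It fails at once if the lid is dropped (contact force between lid and the fingers below 0.05 N and linear speed of lid above 0.5 m/s).
It fails at once if the strainer is dropped (contact force between strainer and the fingers below 0.05 N and linear speed of strainer above 0.5 m/s).
It also fails if it takes over 58 s, if anything falls off the work surface, if the arm or the gripper's body presses on something with over 40 N, if the wrist force passes 120 N, or if a joint passes its speed limit or range.

ROBOT

A 6-joint arm with a two-finger parallel gripper is mounted at the origin on the work surface. World frame = base frame: x ahead of the robot, y to its left, z up, the work surface at z = 0. Lengths are in mm, angles in rad, forces in N, time in s.
With the tool pointing down it reaches from about 400 to 825 mm from the base axis. Payload 7 kg.
Tool frame: the origin (TCP) lies at the very end of the fingers, on their centre line; the grasp point (between the pads) lies 19 mm behind it; z points along the fingers, y is the direction in which the jaws open and shut (so a half turn about z gives the same grasp; the last joint's range is limited). The gripper opens to 88 mm and grips with 3 to 60 N. Pads are 19 mm wide; open, the fingers measure 130 mm over their backs; the gripper's body (78 mm by 193 mm) begins 47 mm behind the grasp point.
Start: joints at [-0.95, 0.359, 0.012, 0, -1.224, -0.288], TCP at [220.489, -637.95, 226.561] pointing down, gripper open.
Joint ranges: [-3.07, 3.07], [-1.43, 2.12], [-1.02, 1.25], [-3.03, 1.67], [-3.05, -0], [-3.03, 3.03]. Speed limits (rad/s): [2.39, 2.39, 3.01, 3.14, 3.14, 3.14].

INTERFACE

Orientations are given as a unit quaternion [x, y, z, w].
In Python, from plant import bot gives the robot as it stands. Calls block until the motion is done:
- bot.move_ptp(position, orientation): joint-space move of the TCP to a pose.
- bot.line_to(position, velocity=150, ori=None): straight line of the TCP; ori=None keeps the orientation; velocity is the mean speed in mm/s.
- bot.move_joints(angles): joint-space move.
- bot.move_gripper(opening, force=None): finger opening in mm; force is the grip in N (None keeps the last); returns when the fingers have stopped.
- bot.pause(seconds).
- bot.solve_ik(position, orientation): joint angles nearest the present ones, or None.
- bot.read_state(): the state.
- bot.camera(name): name is "side" or "top" or "wrist"; returns the picture (420x560x3 uint8, red, green, blue); there is no depth.
- bot.get_calibration(name): a dict with "fx", "fy", "cx", "cy" (pixels), "view" (4x4, takes a point from world to camera coordinates); the wrist camera has in their place "T_tool_cam" (4x4, takes a point from camera to tool coordinates, whose origin is the TCP and whose axes are the flange's). Camera axes: x right, y up, looking along -z (the intrinsics and any distortion apply to the point x, -y, -z); pixel columns grow to the right and rows downward; lengths in mm; the calibration is good to about 2 mm. A picture is of the moment at which its call begins: read the wrist's pose just before it. get_calibration takes no time and is no camera call.
A pose or a line that the arm cannot do raises bot.Unreachable and nothing moves.
- bot.close_job(): hands the job in, once; it reports no verdict.
The state is a dict: "t": time; "joint_pos": joint angles; "qvel": joint speeds; "tau": joint torques, N m; "tcp_pos": TCP position; "eef_rot": TCP orientation; "contact_force": force on the tool from outside, world axes, zero at the start; "moment": the same for the moment, N m; "width": finger opening in mm.
Only numpy, scipy, OpenCV 4.12 (cv2) and the standard library are available. Lean on these libraries where they do the work, as an engineer would, in place of code of your own. Each camera call takes 0.05 s, during which the arm holds its last target.

## Working session

There is one attempt and no reset: what is moved stays moved. The work goes in short steps, each a Python script; the robot and the scene stay as the last script left them, time stands still between calls to the robot, and variables do not carry over. Pictures are saved under pics/ and viewed, and the job is handed in when it is done.

```bash
ls; mkdir -p pics; python3 - <<'E'
from plant import bot
import cv2,numpy as np
s=bot.read_state();print(s)
for n in ["side","top","wrist"]:
    im=bot.camera(n);cv2.imwrite(f"pics/{n}0.png",im[:,:,::-1])
    c=bot.get_calibration(n);print(n,c)
E
```

```text
pics
{'t': 0.0, 'joint_pos': array([-9.49890613e-01,  3.59402449e-01,  1.10916441e-02, -3.51726313e-04,
       -1.22410473e+00, -2.88104313e-01]), 'qvel': array([-0.001312  , -0.0005766 , -0.00034579, -0.00041787,  0.00102319,
        0.00217854]), 'tau': array([-3.16729136e-03, -5.82723498e+01,  2.93035322e+01,  6.99691236e+00,
        6.65183121e-03, -1.39541976e-04]), 'tcp_pos': array([ 220.34309678, -637.52013215,  225.6266084 ]), 'eef_rot': array([-1.65574726e-01,  9.86196901e-01,  8.00002379e-04, -2.06865209e-04]), 'contact_force': array([ 0.26195927, -0.6662866 , -0.28357722]), 'moment': array([0.01586868, 0.00900579, 0.02398452]), 'width': 87.7498581345385}
side {'fx': 400.2271805024344, 'fy': 400.2271805024344, 'cx': 274.4820011016275, 'cy': 210.54023899896188, 'view': array([[-6.80215461e-01, -7.32636589e-01,  2.34639058e-02,
         3.52440200e+02],
       [ 4.38530561e-01, -3.81085998e-01,  8.13919166e-01,
        -3.37458880e+02],
       [-5.87365196e-01,  5.63930041e-01,  5.80504122e-01,
        -1.17146219e+03],
       [ 0.00000000e+00,  0.00000000e+00,  0.00000000e+0
[... 253 characters left out ...]
01, -1.76114566e-02,  1.59415322e-01,
        -5.10346980e+02],
       [-1.59564565e-01, -7.41264913e-03,  9.87159664e-01,
        -1.67680593e+03],
       [ 0.00000000e+00,  0.00000000e+00,  0.00000000e+00,
         1.00000000e+00]])}
wrist {'fx': 377.1062285793827, 'fy': 377.1062285793827, 'cx': 283.38582233414667, 'cy': 212.16153052448465, 'T_tool_cam': array([[ 9.89408856e-04,  9.56268614e-01,  2.92488219e-01,
         7.95365947e+01],
       [ 9.99998883e-01, -1.27369111e-03,  7.81512102e-04,
         1.38337424e+00],
       [ 1.11987514e-03,  2.92487119e-01, -9.56268807e-01,
        -1.58403838e+02],
       [ 0.00000000e+00,  0.00000000e+00,  0.00000000e+00,
         1.00000000e+00]])}
```

View pics/side0.png

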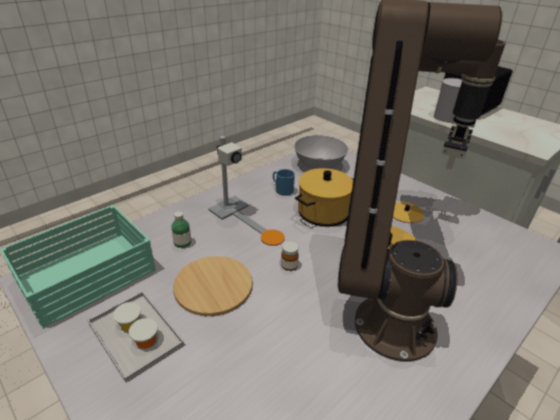

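View pics/top0.png

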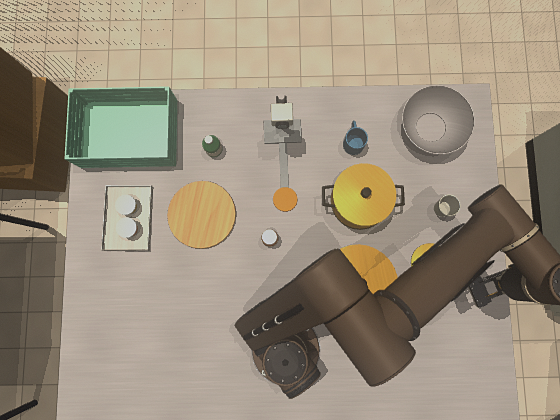

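View pics/wrist0.png

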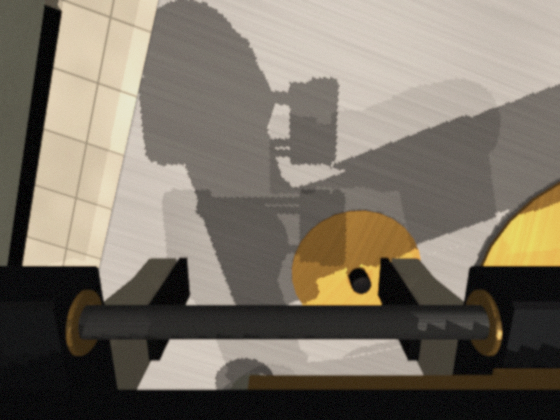

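The top view shows the lidded pot at about (365,195), the board at (202,214), the orange disc at (285,199), the camera on its stand at (282,115), the jar at (270,238) and two spare lids near the robot. The side view shows the same layout: knob at about (327,175), disc at (273,238), lens at (236,157). Next I'll measure these.

```bash
cat > h.py <<'E'
import numpy as np,cv2
from plant import bot
C={n:bot.get_calibration(n) for n in ["side","top","wrist"]}
def ray(n,u,v,T=None):
    c=C[n]
    d=np.array([(u-c['cx'])/c['fx'],-(v-c['cy'])/c['fy'],-1.])
    M=np.linalg.inv(c['view']) if T is None else T
    return M[:3,3],(M[:3,:3]@d)/np.linalg.norm(d)
def plane(n,u,v,z,T=None):
    o,d=ray(n,u,v,T); return o+d*(z-o[2])/d[2]
def tri(r1,r2):
    A=[];b=[]
    for o,d in (r1,r2):
        P=np.eye(3)-np.outer(d,d);A.append(P);b.append(P@o)
    x=np.linalg.solve(sum(A),sum(b))
    return x,[float(np.linalg.norm(np.cross(x-o,d))) for o,d in (r1,r2)]
def proj(n,p,M=None):
    c=C[n];M=c['view'] if M is None else M
    q=M[:3,:3]@np.asarray(p,float)+M[:3,3]
    return np.array([c['cx']+c['fx']*q[0]/-q[2],c['cy']-c['fy']*q[1]/-q[2]])
def snap(n,name):
    im=bot.camera(n);cv2.imwrite(f"pics/{name}.png",im[:,:,::-1]);return im
def blobs(mask,minA=30):
    n,l,s,c=cv2.connectedComponentsWithStats(mask.astype(np.uint8))
    return [(s[i],c[i],l==i) for i in range(1,n) if s[i][4]>=minA]
E
cat > m1.py <<'E'
from h import *
for n in ["top","side"]:
    im=cv2.imread(f"pics/{n}0.png");hsv=cv2.cvtColor(im,cv2.COLOR_BGR2HSV)
    H,S,V=[hsv[:,:,i].astype(int) for i in range(3)]
    print(n)
    for nm,m in [("disc",(H>=8)&(H<=15)&(S>200)&(V>150)),("gold",(H>15)&(H<=26)&(S>190)),("board",(H>8)&(H<=24)&(S>90)&(S<=190)),("black",(V<45))]:
        for s,c,l in blobs(m,60 if nm!="black" else 20): print(nm,s,c.round(1))
E
python3 m1.py
python3 - <<'E'
import cv2
a=cv2.imread('pics/top0.png')[90:260,230:420];b=cv2.imread('pics/side0.png')[120:270,190:370]
cv2.imwrite('pics/zt.png',cv2.resize(a,None,fx=4,fy=4)[:600,:800]);cv2.imwrite('pics/zs.png',cv2.resize(b,None,fx=4,fy=4))
E
```

```text
top
board [   0   48   69  144 7837] [ 30.7 129.7]
board [ 332  163   65   66 2383] [368.9 193.4]
board [ 167  181   69   68 3602] [201.1 214.3]
board [273 187  24  25 477] [284.6 198.8]
board [414 243  20  16 133] [423.4 248.4]
board [ 340  244   64   81 2429] [370.2 277.5]
board [543 249  17  15  69] [552.2 256.1]
board [388 271  29  36 212] [402.9 290.2]
black [526 140  17  94 581] [533.7 186.6]
black [  0 214  49  16 243] [ 22.5 221.7]
black [491 250  41  51 388] [511.4 277.9]
black [474 261  20  19  78] [483.1 268.7]
black [548 264  10  13  21] [551.8 269.6]
black [459 278  14  17  30] [466.3 285.8]
black [324 296  40  28  56] [343.2 311.3]
black [  0 400  38  20 219] [ 18.2 410. ]
side
gold [262 231  21  13 226] [272.1 236.9]
board [ 298  168   56   57 2627] [324.9 195.7]
board [392 202  32  21 515] [407.  212.3]
board [386 226  31  24 338] [398.4 236.4]
board [261 229  24  16  61] [271.8 235. ]
board [282 252  16  10  72] [289.7 257.1]
board [ 174  257   78   59 3602] [212.3 285.6]
black [ 419    4   93  147 5107] [466.2  73.6]
black [373  13   5  38  87] [374.9  32.9]
black [386  41  17  68 510] [394.4  75.2]
black [301  55  73 187 404] [351.2 166.7]
black [378 115  14  45 343] [384.7 136.7]
black [231 152  10  11  44] [234.2 156. ]
black [370 166  14  42 314] [376.7 186.3]
black [324 171   7   9  48] [326.7 175.4]
black [296 195  19  11  36] [303.3 201.1]
black [361 214  16  57 414] [367.9 241.1]
black [388 234   3  12  21] [389.  239.5]
black [ 339  250  116  102 3895] [399.5 302.1]
black [413 252   8   6  37] [416.4 254.5]
black [377 324  11  19  50] [382.  333.5]
```

View pics/zs.png

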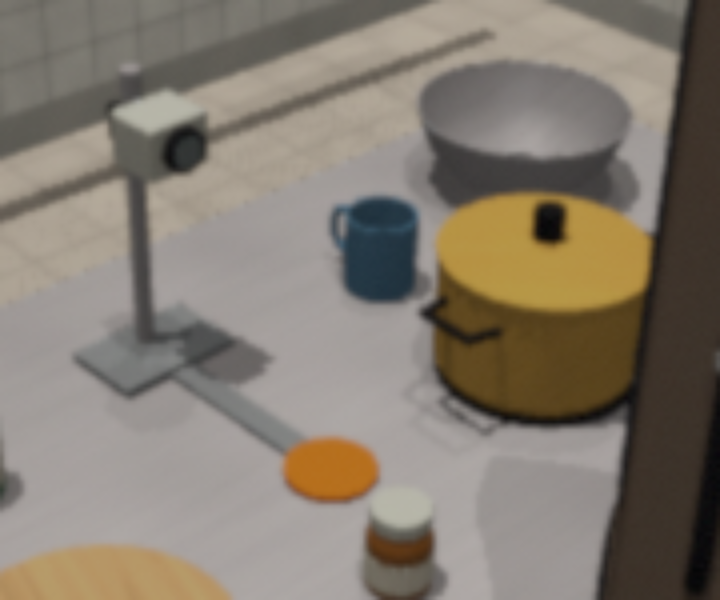

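View pics/zt.png

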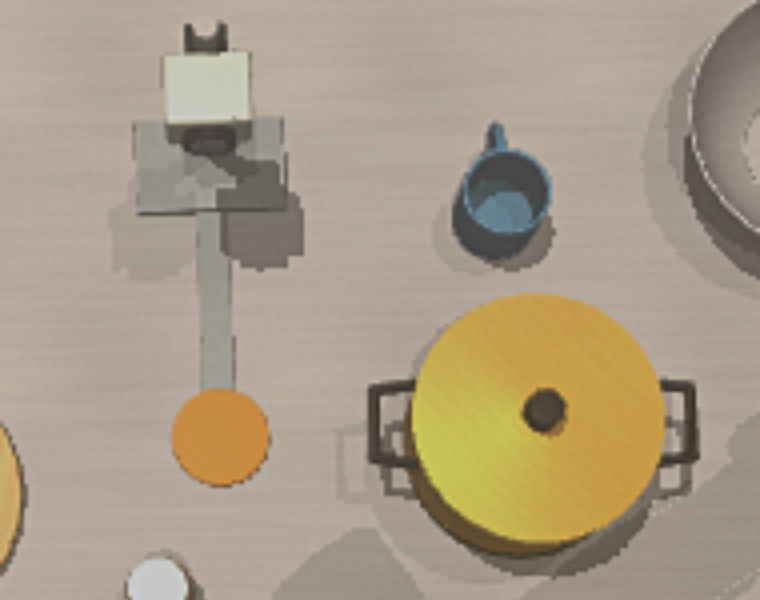

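```bash
cat > m2.py <<'E'
from h import *
def load(n):
    im=cv2.imread(f"pics/{n}0.png");return im,cv2.cvtColor(im,cv2.COLOR_BGR2HSV).astype(int)
T,TH=load("top");S,SH=load("side")
def roi(m,x0,y0,x1,y1):
    r=np.zeros_like(m);r[y0:y1,x0:x1]=m[y0:y1,x0:x1];return r
def big(m): return max(blobs(m,5),key=lambda b:b[0][4])
# knob
k=big(roi(TH[:,:,2]<110,350,180,382,206));ks=big(roi(SH[:,:,2]<60,316,166,338,184))
print("knob top",k[0],k[1],"side",ks[0],ks[1])
print(tri(ray("top",*k[1]),ray("side",*ks[1])), plane("top",*k[1],180))
# lid ellipse in top view
lid=big(roi((TH[:,:,0]>12)&(TH[:,:,0]<34)&(TH[:,:,1]>110)&(TH[:,:,2]>175),325,155,405,235))
print("lid",lid[0],lid[1])
def circ(n,mask,z):
    ct=max(cv2.findContours(mask.astype(np.uint8),cv2.RETR_EXTERNAL,cv2.CHAIN_APPROX_NONE)[0],key=len)[:,0]
    P=np.array([plane(n,*p,z)[:2] for p in ct]);A=np.c_[2*P,np.ones(len(P))]
    x=np.linalg.lstsq(A,(P**2).sum(1),rcond=None)[0];r=np.sqrt(x[2]+x[:2]@x[:2]);return x[:2].round(1),round(r,1),np.std(np.linalg.norm(P-x[:2],axis=1)).round(2)
print("lid circ",circ("top",lid[2],140))
for n,Hh,r1,r2 in (("top",TH,(160,172,244,256),(270,183,300,214)),("side",SH,(165,250,260,318),(255,226,292,248))):
    b=big(roi((Hh[:,:,0]>8)&(Hh[:,:,0]<26)&(Hh[:,:,1]>75),*r1));print(n,"board",b[0],circ(n,b[2],18))
    d=big(roi((Hh[:,:,0]>5)&(Hh[:,:,0]<26)&(Hh[:,:,1]>120),*r2));print(n,"disc",d[0],circ(n,d[2],7))
# lens: side zoom (185,150)/4+(190,120)
o=np.array([190,120]);ls=o+np.array([185,149])/4-0.4;lt=np.array([230,90])+np.array([210,142])/4-.4
print("lens side",ls,"top",lt,tri(ray("side",*ls),ray("top",*lt)))
# strip ends in top view: far at plate front, near at disc
for p in [(197,212),(231,212),(201,388),(236,388)]:
    print("strip",plane("top",230+p[0]/4-.4,90+p[1]/4-.4,6).round(1))
for p in [(136,121),(283,117),(136,214),(286,210)]:
    print("plate",plane("top",230+p[0]/4-.4,90+p[1]/4-.4,8).round(1))
for p in [(369,386),(415,466),(370,460),(698,462),(695,382)]:
    print("pot handle",plane("top",230+p[0]/4-.4,90+p[1]/4-.4,110).round(1))
E
python3 m2.py
```

```text
knob top [361 187  10  11  85] [365.57647059 192.24705882] side [324 171   7   9  54] [326.83333333 175.16666667]
(array([ 527.02152623, -278.06246539,  167.72240933]), [0.1083806914241539, 0.1083806914241933]) [ 524.65920279 -276.03969218  180.        ]
lid [ 333  163   63   62 2946] [364.08961303 194.03021045]
lid circ (array([ 527.3, -277.7]), np.float64(105.4), np.float64(0.97))
top board [ 167  181   69   68 3639] (array([485. , 299.2]), np.float64(123.3), np.float64(1.15))
top disc [273 187  24  25 463] (array([537.5,  -6.6]), np.float64(43.4), np.float64(1.1))
side board [ 174  256   78   60 3659] (array([476.9, 305.8]), np.float64(124.4), np.float64(2.05))
side disc [261 230  23  15 289] (array([533.3,  -1.9]), np.float64(42.4), np.float64(1.42))
lens side [235.85 156.85] top [282.1 125.1] (array([736.49179309,  -2.94888389, 256.44921202]), [0.2731892819464433, 0.2731892819464372])
strip [752.6  11.6   6. ]
strip [752.  -20.3   6. ]
strip [583.9  10.4   6. ]
strip [583.3 -22.    6. ]
plate [842.3  68.    8. ]
plate [843.5 -71.2   8. ]
plate [751.2  68.9   8. ]
plate [752.3 -72.    8. ]
pot handle [ 562.1 -137.   110. ]
pot handle [ 491.  -174.7  110. ]
pot handle [ 496.9 -136.   110. ]
pot handle [ 490.1 -418.6  110. ]
pot handle [ 560.5 -420.   110. ]
```

```bash
cat >> h.py <<'E'
from scipy.spatial.transform import Rotation as Ro
def down(a): return (Ro.from_euler('z',a,degrees=True)*Ro.from_euler('y',180,degrees=True)).as_quat()
def fin(sg,t=30): # tool z=(sin t,0,-cos t); tool x = sg*world y
    t=np.radians(t);z=np.array([np.sin(t),0,-np.cos(t)]);x=np.array([0,sg,0.]);y=np.cross(z,x)
    return Ro.from_matrix(np.c_[x,y,z]).as_quat()
def wristT(s):
    M=np.eye(4);M[:3,:3]=Ro.from_quat(s['eef_rot']).as_matrix();M[:3,3]=s['tcp_pos'];return M@C['wrist']['T_tool_cam']
def wsnap(name):
    s=bot.read_state();im=snap("wrist",name);return im,wristT(s),s
E
python3 - <<'E'
from h import *
for a in (-180,-135,-90,-45,0,45,90,135):
    for nm,p in (("pot",[527,-278,157]),("potbar",[527,-278,101]),("brd",[485,299,44]),("hi",[535,-4,380])):
        q=bot.solve_ik(p,down(a)); print(a,nm,None if q is None else np.round(q,2))
vs=np.array([536,-4,256.]);
for sg in (1,-1):
    q=fin(sg);z=Ro.from_quat(q).as_matrix()[:,2];p=vs-z*(72-19)
    r=bot.solve_ik(p,q);print("fin",sg,p,None if r is None else np.round(r,2))
print(bot.read_state()['t'])
E
```

```text
-180 pot [-0.16  0.28 -0.26  0.   -1.02  1.73]
-180 potbar [-0.16  0.34 -0.33  0.   -0.9   1.73]
-180 brd [ 0.9   0.37 -0.44  0.   -0.76  0.67]
-180 hi [ 0.36  0.06 -0.03  0.   -1.48  1.21]
-135 pot [-0.16  0.28 -0.26  0.   -1.02  2.51]
-135 potbar [-0.16  0.34 -0.33  0.   -0.9   2.51]
-135 brd [ 0.9   0.37 -0.44  0.   -0.76  1.46]
-135 hi [ 0.36  0.06 -0.03  0.   -1.48  2.  ]
-90 pot [-0.16  0.28 -0.26  0.   -1.02 -2.98]
-90 potbar [-0.16  0.34 -0.33  0.   -0.9  -2.98]
-90 brd [ 0.9   0.37 -0.44  0.   -0.76  2.25]
-90 hi [ 0.36  0.06 -0.03  0.   -1.48  2.78]
-45 pot [-0.16  0.28 -0.26  0.   -1.02 -2.2 ]
-45 potbar [-0.16  0.34 -0.33  0.   -0.9  -2.2 ]
-45 brd None
-45 hi [ 0.36  0.06 -0.03  0.   -1.48 -2.72]
0 pot [-0.16  0.28 -0.26  0.   -1.02 -1.41]
0 potbar [-0.16  0.34 -0.33  0.   -0.9  -1.41]
0 brd [ 0.9   0.37 -0.44  0.   -0.76 -2.47]
0 hi [ 0.36  0.06 -0.03  0.   -1.48 -1.93]
45 pot [-0.16  0.28 -0.26  0.   -1.02 -0.63]
45 potbar [-0.16  0.34 -0.33  0.   -0.9  -0.63]
45 brd [ 0.9   0.37 -0.44  0.   -0.76 -1.68]
45 hi [ 0.36  0.06 -0.03  0.   -1.48 -1.14]
90 pot [-0.16  0.28 -0.26  0.   -1.02  0.16]
90 potbar [-0.16  0.34 -0.33  0.   -0.9   0.16]
90 brd [ 0.9   0.37 -0.44  0.   -0.76 -0.9 ]
90 hi [ 0.36  0.06 -0.03  0.   -1.48 -0.36]
135 pot [-0.16  0.28 -0.26  0.   -1.02  0.94]
135 potbar [-0.16  0.34 -0.33  0.   -0.9   0.94]
135 brd [ 0.9   0.37 -0.44  0.   -0.76 -0.11]
135 hi [ 0.36  0.06 -0.03  0.   -1.48  0.43]
fin 1 [509.5        -4.        301.8993464] [ 0.56 -0.3  -0.79  0.44 -0.68  2.3 ]
fin -1 [509.5        -4.        301.8993464] [ 0.56 -0.3  -0.79  0.44 -0.68 -0.85]
0.15
```

```bash
python3 - <<'E'
from h import *
bot.move_gripper(70)
bot.move_ptp([527,-278,310],down(90))
im,T,s=wsnap("w1");print(s['t'],s['tcp_pos'])
print(proj("wrist",[527,-277.5,180],np.linalg.inv(T)))
im=snap("top","top1")
E
```

```text
2.4667 [ 526.57504003 -278.7314437   309.71174336]
[281.32850146 203.29093081]
```

View pics/w1.png

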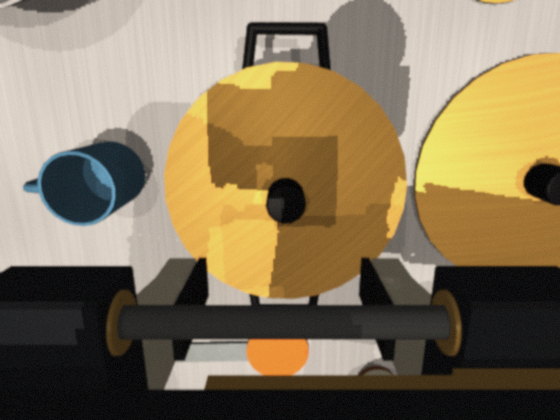

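View pics/top1.png

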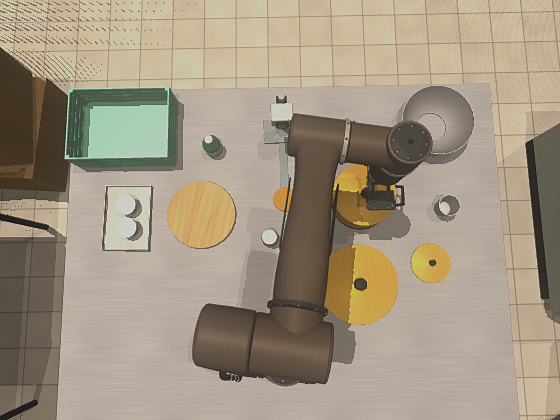

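```bash
python3 - <<'E'
from h import *
im=cv2.imread("pics/w1.png");g=im.max(2)
s=bot.read_state();T=wristT(s)
m=np.zeros(g.shape,bool);m[170:232,255:315]=g[170:232,255:315]<55
for b in blobs(m,100): print(b[0],b[1],plane("wrist",*b[1],171,T))
hsv=cv2.cvtColor(im,cv2.COLOR_BGR2HSV).astype(int)
d=(hsv[:,:,0]>8)&(hsv[:,:,0]<34)&(hsv[:,:,1]>100)&(hsv[:,:,2]>60);d[300:]=0;d[:,411:]=0;d[262:]=0
ct=max(cv2.findContours(d.astype(np.uint8),cv2.RETR_EXTERNAL,cv2.CHAIN_APPROX_NONE)[0],key=len)[:,0]
ct=ct[(ct[:,1]<258)&((ct[:,0]<400)|(ct[:,1]<180))]
P=np.array([plane("wrist",*p,139,T)[:2] for p in ct]);x=np.linalg.lstsq(np.c_[2*P,np.ones(len(P))],(P**2).sum(1),rcond=None)[0]
r=np.sqrt(x[2]+x[:2]@x[:2]);print("lid",x[:2],r,np.std(np.linalg.norm(P-x[:2],axis=1)))
t=bot.camera("top");im=t[:,:,::-1].copy()
E
```

```text
[ 267  178   39   46 1356] [285.92551622 200.50884956] [ 523.76562348 -276.34928829  171.        ]
lid [ 524.50256742 -277.12235933] 107.46307100880216 1.0946900843609708
```

```bash
python3 - <<'E'
from h import *
x,y=524.3,-276.8
bot.line_to([x,y,200],velocity=150)
print(bot.read_state()['contact_force'])
bot.line_to([x,y,157],velocity=60)
print(bot.read_state()['contact_force'])
bot.move_gripper(20,force=35)
s=bot.read_state();print(s['t'],s['width'],s['contact_force'],s['tcp_pos'])
E
```

```text
[ 0.29018104 -0.26232687  0.53123329]
[ 0.52309135 -0.08362408  0.12297045]
5.075 31.28056368644448 [0.17685093 0.16659929 1.19119683] [ 524.39258067 -276.81512459  157.08714202]
```

```bash
python3 - <<'E'
from h import *
bot.line_to([524.3,-276.8,190],velocity=60)
bot.line_to([524.3,-276.8,280],velocity=120)
s=bot.read_state();print(s['t'],s['width'],s['contact_force'])
snap("side","s2")
bot.line_to([483,301,280],velocity=190)
bot.line_to([483,301,70],velocity=120)
s=bot.read_state();print(s['t'],s['width'],s['contact_force'],s['tcp_pos'])
snap("side","s3");snap("top","t3")
E
```

```text
6.675 31.215399170924726 [ 0.89871412 -0.49562178 -2.94409865]
11.825 31.62469664556687 [ 0.24348558  0.3877671  -2.57116075] [483.31880105 301.33827384  70.63472593]
```

View pics/s3.png

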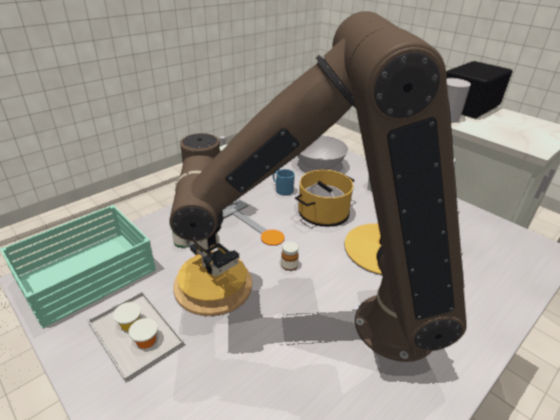

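View pics/t3.png

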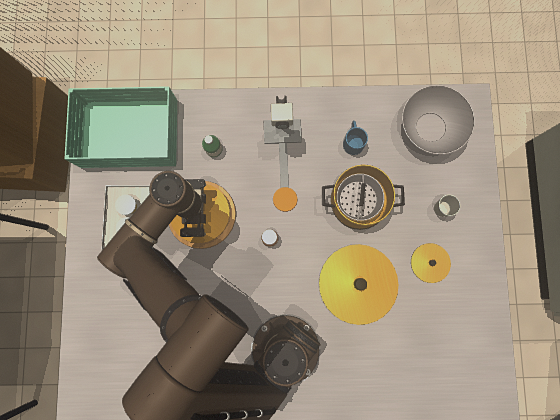

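The lid hangs level in the gripper over the board (side about (212,280), top about (203,212)), and the strainer with its bar is now visible in the pot at about (361,197) in the top view. I'll lower the lid and let go.

```bash
python3 - <<'E'
from h import *
for z in (52,48,46,45,44,43,42):
    bot.line_to([483,301,z],velocity=40)
    s=bot.read_state();print(z,s['tcp_pos'][2].round(1),s['contact_force'].round(2))
    if s['contact_force'][2]>1: break
bot.move_gripper(70)
bot.pause(0.3)
bot.line_to([483,301,120],velocity=120)
bot.line_to([483,260,260],velocity=180)
s=bot.read_state();print(s['t'],s['width'],s['tcp_pos'])
im,T,s=wsnap("w4");snap("side","s4");t=snap("top","t4")
np.save("T4.npy",T)
E
```

```text
52 51.8 [-0.27 -0.11 -2.73]
48 47.8 [ 0.64  0.48 -3.  ]
46 45.9 [-0.69  0.29 -2.14]
45 45.0 [-0.16 -0.   -3.08]
44 44.1 [ 0.78  0.92 -2.03]
43 44.0 [-3.21 -1.21  7.46]
16.6583 69.9422322431034 [482.46700122 259.78352032 258.64689074]
```

View pics/w4.png

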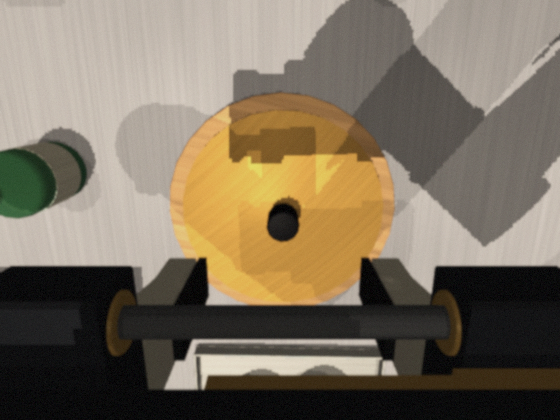

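View pics/s4.png

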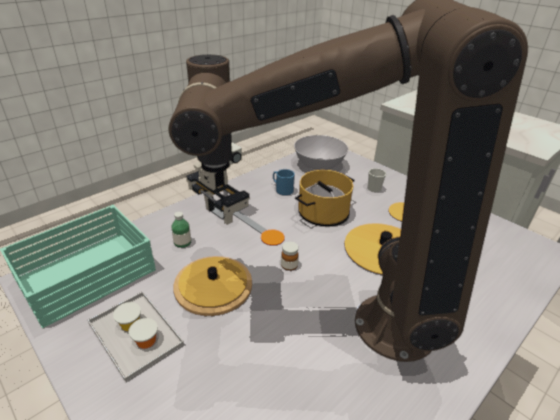

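The lid lies centred and flat on the board: in the wrist view the lid's middle is at about (283,205) inside the board's ring, and in the side view the board margin is even. Next I'll look into the pot.

```bash
python3 - <<'E'
from h import *
bot.line_to([500,0,300],velocity=220)
im,T,s=wsnap("w5a");np.save("T5a.npy",T)
bot.line_to([524.3,-287,270],velocity=200)
im,T,s=wsnap("w5");np.save("T5.npy",T);print(s['t'],s['tcp_pos'])
t=cv2.imread("pics/t4.png")[155:240,320:410];cv2.imwrite("pics/t4z.png",cv2.resize(t,None,fx=6,fy=6))
E
```

```text
19.8083 [ 524.38211527 -286.30074632  270.27933967]
```

View pics/w5.png

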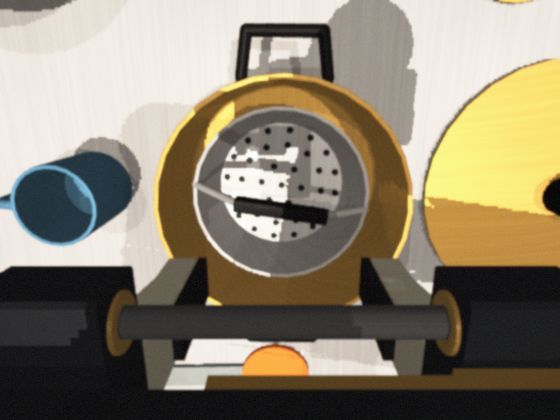

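View pics/t4z.png

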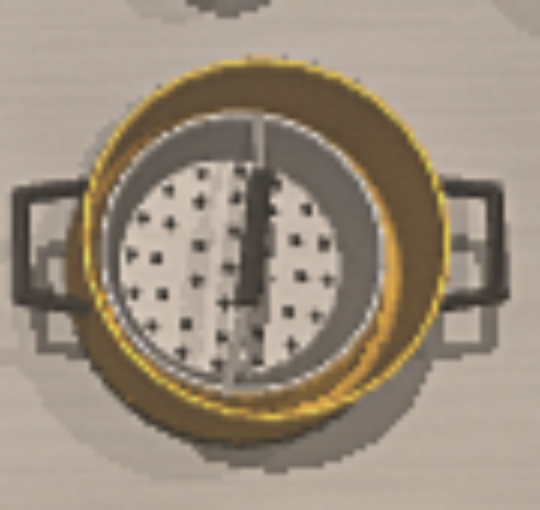

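View pics/w5a.png

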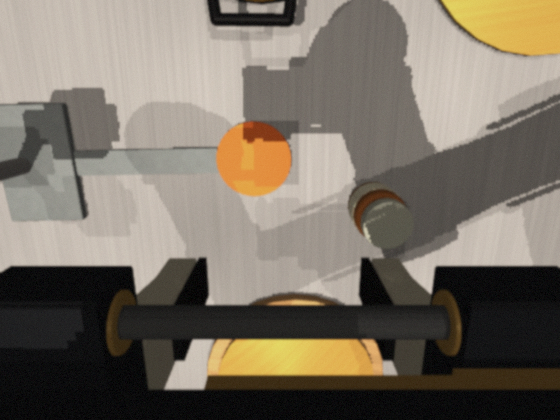

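```bash
python3 - <<'E'
from h import *
im=cv2.imread("pics/w5.png");T=np.load("T5.npy");g=im.max(2)
m=np.zeros(g.shape,bool);m[185:232,222:345]=g[185:232,222:345]<60
b=max(blobs(m,100),key=lambda b:b[0][4]);print(b[0],b[1])
ct=cv2.findContours(b[2].astype(np.uint8),cv2.RETR_EXTERNAL,cv2.CHAIN_APPROX_NONE)[0][0][:,0]
P=np.array([plane("wrist",*p,123,T)[:2] for p in ct]).astype(np.float32)
r=cv2.minAreaRect(P);print(r);bx=cv2.boxPoints(r);print(bx)
yy,xx=np.nonzero(b[2]);Q=np.array([plane("wrist",u,v,122,T)[:2] for u,v in zip(xx,yy)]);c=Q.mean(0);w,V=np.linalg.eigh(np.cov(Q.T));v=V[:,1];print("centre",c,"ang",np.degrees(np.arctan2(v[1],v[0])))
# top view bar
t=cv2.imread("pics/t4.png");g=t.max(2);m=np.zeros(g.shape,bool);m[180:208,355:368]=g[180:208,355:368]<85
bt=max(blobs(m,20),key=lambda b:b[0][4]);print("top",bt[0],bt[1],plane("top",*bt[1],122), tri(ray("top",*bt[1]),ray("wrist",*b[1],T)))
# disc
im=cv2.imread("pics/w5a.png");T=np.load("T5a.npy");h=cv2.cvtColor(im,cv2.COLOR_BGR2HSV).astype(int)
m=(h[:,:,0]<17)&(h[:,:,1]>170)&(h[:,:,2]>90);m[210:]=0;m[:100]=0
d=max(blobs(m,100),key=lambda b:b[0][4]);print("disc",d[0],d[1])
ct=max(cv2.findContours(d[2].astype(np.uint8),cv2.RETR_EXTERNAL,cv2.CHAIN_APPROX_NONE)[0],key=len)[:,0]
P=np.array([plane("wrist",*p,6,T)[:2] for p in ct]);x=np.linalg.lstsq(np.c_[2*P,np.ones(len(P))],(P**2).sum(1),rcond=None)[0]
print(x[:2],np.sqrt(x[2]+x[:2]@x[:2]))
for p in ((215,145),(217,173),(80,150),(84,175)): print("strip",plane("wrist",*p,6,T)[:2])
E
```

```text
[ 235  197   94   31 1416] [283.36440678 210.49435028]
((525.6138916015625, -272.9485168457031), (18.56968116760254, 79.92070007324219), 77.90676879882812)
[[ 484.59515 -273.6555 ]
 [ 562.74225 -290.39914]
 [ 566.6326  -272.24155]
 [ 488.48553 -255.4979 ]]
centre [ 523.74665761 -272.38727948] ang 170.75692870129214
top [358 183   9  23  92] [362.08695652 194.20652174] [ 528.76385954 -273.60638882  122.        ] (array([ 525.73596675, -273.36399582,  127.89526104]), [2.073362188114096, 2.073362188114173])
disc [ 218  122   73   68 3467] [254.42543986 155.23074704]
[534.86737041  -9.47551036] 41.106968633367714
strip [580.59426294 -23.15784626]
strip [579.90028623  10.57956819]
strip [742.05112442 -17.01002766]
strip [741.90280181  13.27795044]
```

```bash
python3 - <<'E'
from h import *
x,y=525,-273; q=down(-9.5)
bot.move_gripper(50)
bot.move_ptp([x,y,230],q)
bot.line_to([x,y,140],velocity=120)
s=bot.read_state();print(s['contact_force'])
im,T,_=wsnap("w6")
bot.line_to([x,y,102],velocity=50)
s=bot.read_state();print(s['t'],s['contact_force'],s['tcp_pos'])
snap("side","s6")
E
```

```text
[-0.2523626  -0.90862536  1.53530734]
23.8667 [0.58059365 0.65605824 0.42975189] [ 525.23086169 -273.087379    102.20063145]
```

View pics/w6.png

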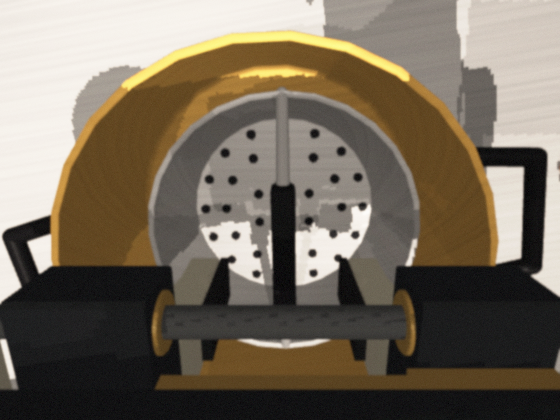

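View pics/s6.png

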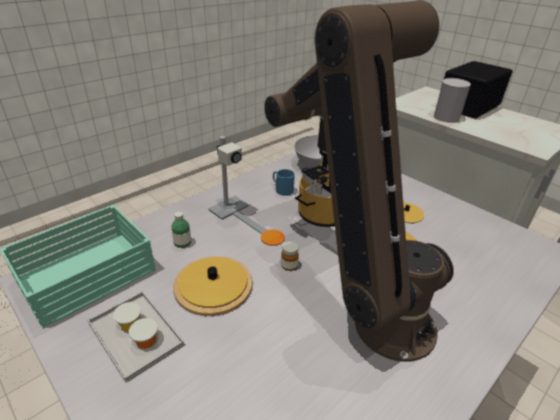

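The wrist view shows the bar vertical at column 283, midway between the fingers and well aligned with them. I'll grip it and lift.

```bash
python3 - <<'E'
from h import *
x,y=525,-273
bot.move_gripper(5,force=55)
s=bot.read_state();print(s['t'],s['width'],s['contact_force'])
bot.line_to([x,y,130],velocity=40)
bot.line_to([x,y,290],velocity=100)
bot.pause(0.2)
s=bot.read_state();print(s['t'],s['width'],s['contact_force'],s['tcp_pos'])
snap("side","s7");snap("top","t7");wsnap("w7")
E
```

```text
24.625 11.494064816268782 [ 0.68180214 -0.19297302  0.45043235]
27.425 11.507509639199421 [-0.96049307  0.19279308 -2.79555555] [ 524.89545872 -272.93340291  289.64707866]
```

View pics/w7.png

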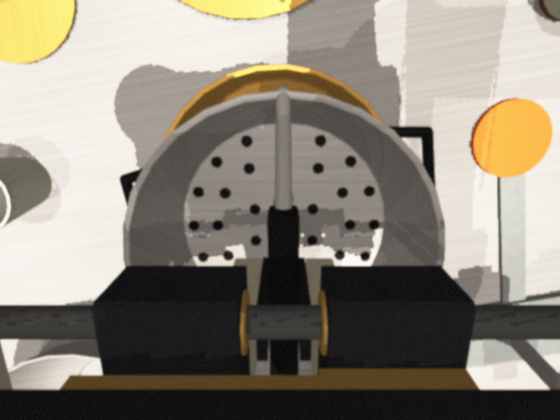

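View pics/s7.png

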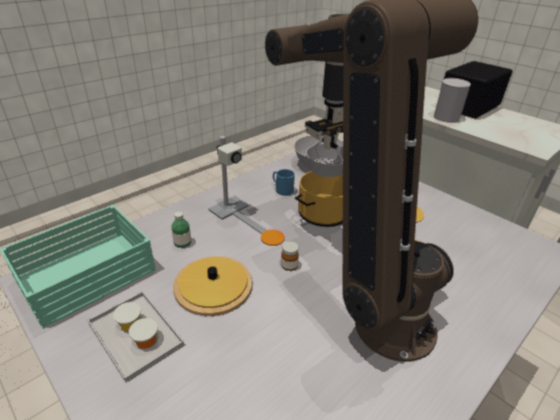

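```bash
python3 - <<'E'
from h import *
vs=np.array([535.5,-6,256.])
q=(Ro.from_euler('z',1.2,degrees=True)*Ro.from_quat(fin(-1))).as_quat()
z=Ro.from_quat(q).as_matrix()[:,2];p=vs-z*54;print(p)
bot.line_to([500,-120,340],velocity=80,ori=down(50))
s=bot.read_state();print(s['t'],s['width'],s['joint_pos'].round(2))
bot.line_to(p+[0,0,40],velocity=50,ori=q)
bot.line_to(p,velocity=50)
bot.pause(0.2)
s=bot.read_state();print(s['t'],s['width'],s['contact_force'],s['tcp_pos'],s['joint_pos'].round(2))
R=Ro.from_quat(s['eef_rot']).as_matrix();mid=s['tcp_pos']+R[:,2]*54;print("mid est",mid,"tilt",np.degrees(np.arccos(-R[2,2])))
snap("side","s8");snap("top","t8");wsnap("w8")
for n in("side","top"):
    print(n,"mid",proj(n,mid),"lens",proj(n,[736.5,-3,256]),"botcentre",proj(n,mid+R[:,2]*30),"mouth",proj(n,mid-R[:,2]*30))
E
```

```text
[508.50592155  -6.56544534 302.7653718 ]
29.7583 10.981535595578086 [ 0.15  0.03 -0.14  0.   -1.39 -0.85]
33.3333 11.386822649789675 [-0.03315169  0.69712798 -2.74236349] [508.64570569  -6.45955222 303.11780597] [ 0.55 -0.31 -0.78  0.41 -0.68 -0.8 ]
mid est [535.66375752  -5.87890563 256.36646669] tilt 30.02976454321557
side mid [274.00309991 178.1933283 ] lens [235.9370215  156.97330935] botcentre [270.76811532 183.06215445] mouth [277.35458391 173.14916425]
top mid [283.98066483 185.89200805] lens [282.05789537 125.08147146] botcentre [283.86135561 182.92821086] mouth [284.10449098 188.96801161]
```

View pics/s8.png

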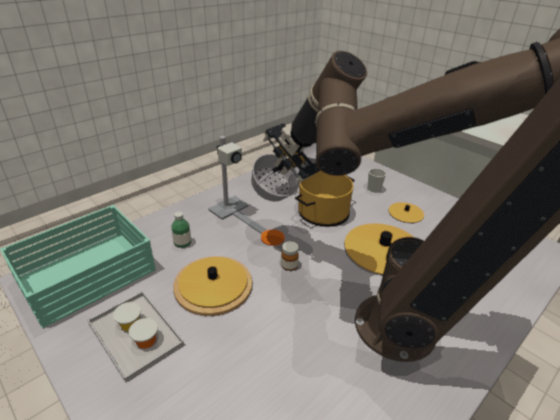

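View pics/t8.png

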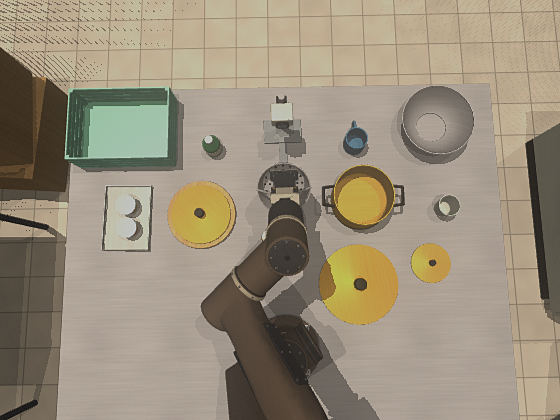

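View pics/w8.png

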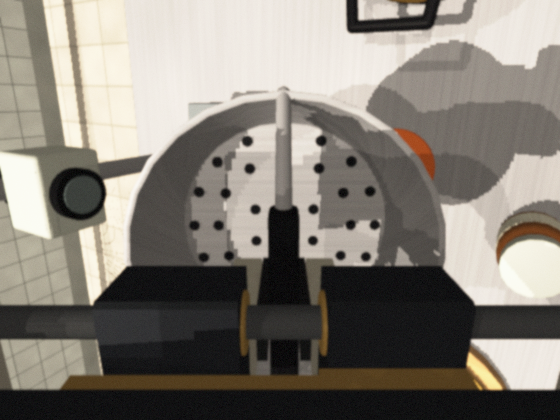

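Side view: the strainer sits tipped in front of the camera at about (273,178), matching the projected middle (274,178). The wrist view shows it unchanged in the hand, with the lens at about (82,193). I'll cross-check the lens height and the lid and pot positions before handing in.

```bash
python3 - <<'E'
from h import *
s=bot.read_state();T=wristT(s)
ls=(235.85,156.85);lt=(282.1,125.1);lw=(82,193)
print(tri(ray("wrist",*lw,T),ray("side",*ls)),tri(ray("wrist",*lw,T),ray("top",*lt)))
t0=cv2.imread("pics/top0.png");t=cv2.imread("pics/t8.png")
g=t.max(2);m=np.zeros(g.shape,bool);m[205:222,190:210]=g[205:222,190:210]<110
k=max(blobs(m,10),key=lambda b:b[0][4]);print("lid knob",plane("top",*k[1],58))
# bystanders / pot handles unchanged between top0 and top8
for nm,(x0,y0,x1,y1) in dict(pot=(318,178,334,212),dess=(102,183,153,252),jar=(260,228,280,250),bottle=(198,130,224,158),mug=(340,118,370,156),meas=(434,192,460,218)).items():
    print(nm,np.round(np.mean(cv2.absdiff(t0[y0:y1,x0:x1],t[y0:y1,x0:x1])),1))
print(s['t'],s['qvel'].round(4),s['width'])
E
```

```text
(array([734.30280629,  -1.37716214, 256.64214803]), [1.2106529599626046, 1.2106529599626088]) (array([736.53909357,  -1.8816025 , 254.26877731]), [1.3252508871606807, 1.3252508871606397])
lid knob [484.54985767 300.11281457  58.        ]
pot 11.6
dess 5.1
jar 77.2
bottle 4.2
mug 4.4
meas 6.0
33.4833 [-0.0001  0.0038 -0.0015 -0.001  -0.0008 -0.0007] 11.87148889626996
```

```bash
python3 - <<'E'
from h import *
a=cv2.imread("pics/side0.png");b=cv2.imread("pics/s8.png")
print("jar side diff",np.mean(cv2.absdiff(a[240:270,278:302],b[240:270,278:302])))
bot.close_job();print(bot.read_state()['t'])
E
```

```text
jar side diff 19.95740740740741
the job is handed in; nothing more can be done
the job is handed in; nothing more can be done
```

The lid is on the board and the strainer was held at the inspection camera when I handed the job in, at about 33.5 s of the 58 s allowed. The interface gives no verdict, so what follows is from my own last checks.

- **Lid:** released and flat. Its knob is measured at (484.5, 300.1) mm, against a board centre of (485, 299) from the top view. The early side view put the board centre about 10 mm away, which is still inside the 45 mm limit.
- **Strainer:** held still, with the fingers reading 11–12 mm on the 12 mm bar and no visible shift in the hand. Its middle is at about (535.7, −5.9, 256.4) mm. It is tipped 30.0° with the underside to the lens and the bar across the view.
- **Target spot:** three lens measurements agree within about 2 mm, at (734–736.5, −1 to −3, 254–257) mm. The disc estimates spread by up to about 8 mm, around (535, −6). Both are well inside the 30 mm limit.
- **Pot and bystanders:**
  - The cups, bottle, mug and measuring cup show no change in the top view.
  - The pot's handle patch differed slightly, which I put down to shadow; the pot looks to be in the same place.
  - The jar was hidden from above by the arm. The side view shows it in its old place, but that patch differed by 20 grey levels, most likely from the arm's shadow. I did not measure the jar again.

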